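# Fetch the ribbed mould insert from the guard cabinet

### The arm

A 6-joint arm with a two-finger parallel gripper is mounted at the origin on the work surface. World frame = base frame: x ahead of the robot, y to its left, z up, the work surface at z = 0. Lengths are in m, angles in rad, forces in N, time in s.
With the tool pointing down it reaches from about 0.25 to 0.775 m from the base axis. Payload 4 kg.
Tool frame: the origin (TCP) lies at the very end of the fingers, on their centre line; the grasp point (between the pads) lies 19 mm behind it (manip.grasp_offset is the distance from the TCP to the grasp point, in m); z points along the fingers, y is the line along which they close (so a half turn about z gives the same grasp; the last joint's range is limited). The gripper opens to 94 mm and grips with 3 to 60 N. Pads are 16 mm wide; open, the fingers measure 119 mm over their backs; the gripper's body (75 mm by 177 mm) begins 78 mm behind the grasp point.
Start: joints at [1.163, 0.087, 1.371, -0, 1.684, -0.103], TCP at [0.165, 0.525, 0.206] pointing down, gripper open.
Joint ranges: [-3.1, 3.1], [-0.76, 2.03], [0.27, 2.55], [-1.08, 4.22], [0.17, 2.65], [-2.57, 2.57]. Speed limits (rad/s): [2.79, 2.79, 3.14, 3.14, 3.14, 3.14].

### API

Orientations are given as a unit quaternion [x, y, z, w].
In Python, from cell import sensors, snapshot, camera_params, order, manip gives the robot as it stands.
- The arm moves only by the tool arm_command, never from a script. Its argument "deltas" is a list of rows, each a list of 6 numbers: the shift along the tool's x, y, z in mm, then the turn, a rotation vector about the tool's x, y, z in rad. A call has 1 to 8 rows; each row shifts and turns the commanded pose from where the row before left it, along the tool's axes as they then stand; what a row does not reach is not made up. A row lasts 1/10 s, in which the tool goes at most 50 mm and 8.59 degrees, less where a joint would pass 70% of its speed; a pose out of reach is approached as far as the arm can. A call with a gripper value outside its range is refused whole. "fingers" is the opening in per cent of the stroke, from 0 (shut) to 100 (fully open), set as the call begins (left out, the last holds). The fingers move at their own pace and stop on an object; "newtons" is the grip in N (left out, the last holds). Time passes only in rows, so rows that do not move let the fingers close. It gives the time, the measured TCP pose, the force, the opening and the grip force at its end, in the units of the state.
- sensors.read_state(): the state, without advancing time (a new reading comes with each control period).
- snapshot(name): name is "scene" or "top" or "wrist"; returns the picture (400x640x3 uint8, red, green, blue); there is no depth.
- camera_params(name): a dict with "fx", "fy", "cx", "cy" (pixels), "k1" (the pictures are not rectified: a ray, as slopes to the right and down, at radius r is drawn at 1 + k1 r^2 times it, then the intrinsics apply), "R" (3x3) and "t" (3): a world point X has camera coordinates R X + t. Camera axes: x right, y down, z forward; pixel columns grow to the right and rows downward; lengths in m; the calibration is good to about 2 mm. A picture is of the moment at which its call begins: read the wrist's pose just before it. camera_params takes no time and is no camera call; for the wrist camera it gives the pose at the moment of the call.
- order.close_job(): hands the job in; it is judged then, once.
The state is a dict: "time_s": time; "q": joint angles; "joint_vel": joint speeds; "effort": joint torques, N m; "tcp_pos": TCP position; "ee_rot": TCP orientation; "force": force on the tool from outside, world axes, zero at the start; "ft_torque": the same for the moment, N m; "opening": finger opening in m; "grip_force": force on a finger pad.
Only numpy, scipy, OpenCV 4.12 (cv2) and the standard library are available. Lean on these libraries where they do the work, as an engineer would, in place of code of your own. Each camera call takes 0.05 s, during which the arm holds its last target. There are 200 camera calls.

### The job

Slide the cabinet's sloping clear sash up by its bar handle until it stays up by itself, and let go of it. Then reach in under it, take out the oblong mould insert with the rib on top and set it down in the low steel tray, flat on its base. Leave the sash up, do not let it slam or drop the insert, and leave the round insert and the other things on the bench where they are.

Things in the scene. Friction and masses are not known exactly. Their poses are not given: they have to be found in the camera images.
- cabinet: Grey bench guard cabinet, fixed, 260 deep (x) x 340 wide (y). Origin: centre of its underside on the bench; x points into the cabinet, away from the robot, y left, z up. Its floor is the top of a 40 high plinth. The sloping front faces the robot. Side walls to z = 238 at y = +-158 to 170, clear back at x = 127, clear roof at z = 241 over x = 20 to 130. Two inserts stand on the floor side by side.
- cabinet_front (a point): Middle of the plinth's front top edge, 40 above the bench, x = -130 in the cabinet's frame. The open front slopes up and inward from here at 55 degrees to the horizontal, between two aluminium rails (inner faces at y = +-148) that run to z = 450. The inserts stand about 110 behind this point, 70 left and right of it, either way round. Axes as the cabinet's.
- sash (a joint): Travel of the sash up the 55 degree slope, m: 0 shut, 0.27 top stop. Clear pane in aluminium frame, 290 wide, 240 long, 12 thick, about 0.7 kg. Lifting takes about 7 N at the bottom; a counterweight arm helps more with height: let go below about 0.13 to 0.17 it slides shut, from 0.18 up friction holds it. A gripper leaning forward by 15 to 45 degrees reaches in under it when it is at about 0.25.
- sash_handle (a point): Middle of the sash's horizontal bar handle: dark steel, round, 14 diameter, 130 long along y, on two 12 mm stems 58 either side. The bar's centre stands 50 off the mid-plane of the sash, 22 up the slope from its lower edge: about 60 horizontally in front of the sash. Axes as the cabinet's (not tilted with the slope).
- rib_block: The mould insert to fetch: plain aluminium, about 0.3 to 0.65 kg, loose. Oblong base 100 (x) x 56 (y) x 22 high; on the middle of its top an upright rib 50 long (x) x 20 thick (y), rib top 66 above the underside. Origin: centre of the underside; z up. Its length x points roughly into the cabinet (within 0.2 rad).
- round_block: The insert to leave alone: plain aluminium, round, 68 diameter x 22 high with a round boss 36 diameter, top at 60. Origin: centre of the underside.
- tray: Low open steel tray on the bench, right of the cabinet's front, fixed, 160 (x) x 110 (y) outside, walls 4 thick and 22 high, floor 4 to 5 thick. Origin: centre of its underside; x along its length.
- flask: Bystander: clear bottle with black cap, 68 diameter, 170 high, standing. Origin: centre of its underside.
- mallet: Bystander: hammer, 240 long, lying on the bench. Its handle lies to -x.
- carton: Bystander: cardboard box 110 x 120 x 75 high on the bench. Origin: centre of its underside.

How it is judged:
By the outcome, as a careful person would: the job done as asked, in the order asked, and still so for the second after the job is handed in, with the robot touching nothing.
It also fails if it takes over 61 s, if anything falls off the work surface, if the arm or the gripper's body presses on something with over 40 N, if the wrist force passes 120 N, or if a joint passes its speed limit or range.

## Working session

There is one attempt and no reset: what is moved stays moved. The work goes in short steps, Python scripts to look and compute and a tool call to move; the robot and the scene stay as the last step left them, time stands still between calls to the robot, and variables do not carry over. Pictures are saved under pics/ and viewed, at most 10 in all, crops included, and the job is handed in when it is done.

Besides the shell and the picture viewer there is one more tool, called by a JSON object that holds its "name" and its "arguments", one argument or row to a line. arm_command: Moves the arm, as the interface text tells. Its arguments: {"type":"object","properties":{"deltas":{"type":"array","items":{"type":"array","items":{"type":"number"}}},"fingers":{"type":"number"},"newtons":{"type":"number"}},"required":["deltas"]}

```bash
ls; mkdir -p pics; python3 - <<'E'
from cell import sensors, snapshot, camera_params
import cv2
s=sensors.read_state(); print(s)
for n in("scene","top"):
    p=camera_params(n); print(n,p)
    cv2.imwrite(f"pics/{n}0.png",cv2.cvtColor(snapshot(n),cv2.COLOR_RGB2BGR))
E
```

```text
pics
{'time_s': 0.0, 'q': array([ 1.16287983e+00,  8.79235148e-02,  1.37224637e+00, -1.59615615e-05,
        1.68361503e+00, -1.03102071e-01]), 'joint_vel': array([-0.00021563,  0.00224647, -0.00155709,  0.00115757,  0.00119301,
        0.00134418]), 'effort': array([ 1.44243735e-03, -3.40201557e+01, -3.02417886e+01,  7.16631766e-02,
        3.33473738e-02, -1.84808591e-04]), 'tcp_pos': array([0.16485248, 0.52412882, 0.2043254 ]), 'ee_rot': array([ 1.51818670e-01,  9.88407755e-01, -1.06255196e-03, -2.69361333e-04]), 'force': array([-0.77416574, -0.46345346,  0.21865026]), 'ft_torque': array([-0.02280882,  0.03949882, -0.04236605]), 'grip_force': 0.0, 'opening': 0.09401104167186064}
scene {'fx': 490.2171023188018, 'fy': 490.2171023188018, 'cx': 322.04550936762985, 'cy': 196.5151232779908, 'k1': -0.1453105377842167, 'R': array([[-0.9932271 ,  0.11585851, -0.0087592 ],
       [ 0.11289142,  0.94445735, -0.30863545],
       [-0.02748536, -0.30753393, -0.95114007]]), 't': array([ 0.5314211 , -0.07090549,  1.48778503])}
top {'fx': 497.3943873652123, 'fy': 497.3943873652123, 'cx': 316.95692155654086, 'cy': 189.6677490759479, 'k1': -0.1544675040329846, 'R': array([[ 0.02646839, -0.99964781, -0.00191614],
       [-0.98158078, -0.02562712, -0.18932095],
       [ 0.18920517,  0.00689187, -0.98191339]]), 't': array([0.02394852, 0.54588617, 1.41691902])}
```

View pics/scene0.png

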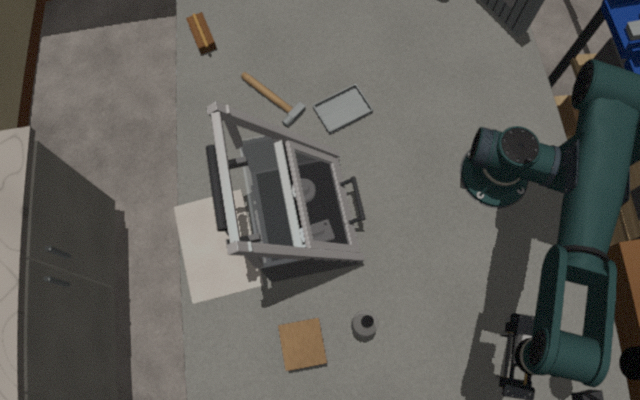

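View pics/top0.png

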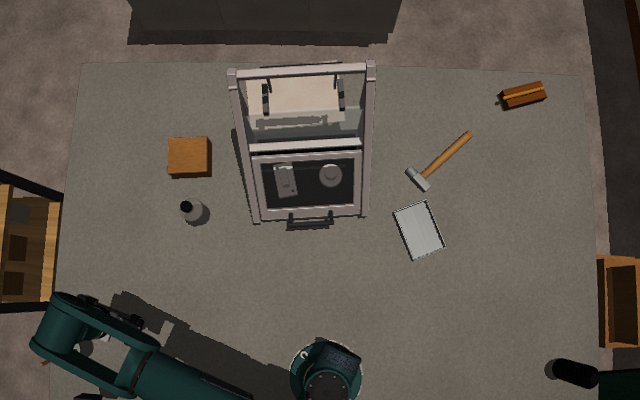

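The scene view shows the handle at (355,200), the tray at (343,108) and the cabinet around (290,190). In the top view the handle bar is at about (310,221), the rib block at (285,180), the round block at (330,175) and the tray at (419,230). Enlarged crops next.

```bash
python3 - <<'E'
import cv2
a=cv2.imread("pics/top0.png")[130:270,230:460]
b=cv2.imread("pics/scene0.png")[70:280,200:390]
cv2.imwrite("pics/topc.png",cv2.resize(a,None,fx=3.4,fy=3.4,interpolation=2))
cv2.imwrite("pics/scenec.png",cv2.resize(b,None,fx=2.8,fy=2.8,interpolation=2))
E
```

```text
(no output)
```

View pics/topc.png

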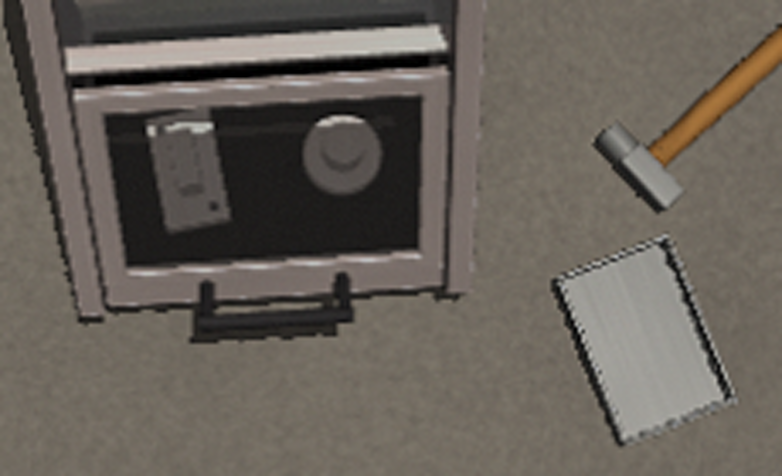

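View pics/scenec.png

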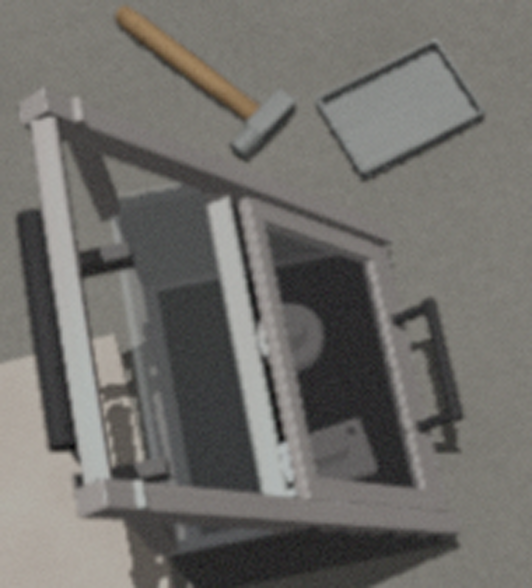

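The top crop shows the bar from (195,320) to (352,312) with its shadow below. The block's front corners are at (168,232) and (230,218), and the tray rim corners at (555,282), (667,238), (735,402) and (620,443). In the scene crop the bar runs from (434,300) to (460,417).

```bash
cat > h.py <<'E'
import numpy as np, cv2
from cell import sensors, snapshot, camera_params
from scipy.spatial.transform import Rotation as Ro
def ray(p,uv):
    K=np.array([[p["fx"],0,p["cx"]],[0,p["fy"],p["cy"]],[0,0,1]])
    xy=cv2.undistortPoints(np.array([[uv]],float),K,np.array([p["k1"],0,0,0,0]))[0,0]
    R=np.array(p["R"]);d=R.T@np.array([*xy,1]);return -R.T@np.array(p["t"]),d/np.linalg.norm(d)
def onz(p,uv,z):
    o,d=ray(p,uv);return o+d*(z-o[2])/d[2]
def tri(rs):
    A=0;b=0
    for o,d in rs:
        M=np.eye(3)-np.outer(d,d);A=A+M;b=b+M@o
    X=np.linalg.solve(A,b);return X,[np.linalg.norm(np.cross(X-o,d)) for o,d in rs]
E
python3 - <<'E'
from h import *
np.set_printoptions(precision=4,suppress=True)
T=camera_params("top");S=camera_params("scene")
t=lambda x,y:(230+x/3.4-.35,130+y/3.4-.35)
s=lambda x,y:(200+x/2.8-.3,70+y/2.8-.3)
for a,b in(((195,320),(460,417)),((352,312),(434,300)),((123,268),(418,487)),((465,290),(385,243))):
    print(tri([ray(T,t(*a)),ray(S,s(*b))]))
print("tray",[onz(T,t(*c),.022) for c in((555,282),(667,238),(735,402),(620,443))])
print("tray s",[onz(S,s(*c),.022) for c in((318,102),(435,43),(483,115),(365,178))])
print("block",[onz(T,t(*c),.062) for c in((168,232),(230,218),(212,122),(150,130))])
print("round",onz(T,t(342,155),.062))
print("block s",[onz(S,s(*c),.062) for c in((378,468),(360,420))])
print("flask top,carton",onz(T,(186,207),.17),onz(T,(190,157),.075))
E
```

```text
(array([0.434 , 0.1205, 0.1039]), [np.float64(0.0015148107280510963), np.float64(0.0015148107280511204)])
(array([ 0.4434, -0.0082,  0.094 ]), [np.float64(0.0038207304418484698), np.float64(0.003820730441848515)])
(array([0.4806, 0.1826, 0.0865]), [np.float64(0.0010465848358209827), np.float64(0.0010465848358212123)])
(array([ 0.4776, -0.1113,  0.0067]), [np.float64(0.0027732094508691315), np.float64(0.002773209450869102)])
tray [array([ 0.4868, -0.191 ,  0.022 ]), array([ 0.5287, -0.2916,  0.022 ]), array([ 0.384 , -0.3507,  0.022 ]), array([ 0.3465, -0.2483,  0.022 ])]
tray s [array([ 0.5297, -0.2831,  0.022 ]), array([ 0.388 , -0.3432,  0.022 ]), array([ 0.3475, -0.2448,  0.022 ]), array([ 0.4886, -0.1829,  0.022 ])]
block [array([0.5158, 0.1485, 0.062 ]), array([0.5294, 0.0955, 0.062 ]), array([0.6141, 0.1141, 0.062 ]), array([0.6055, 0.1679, 0.062 ])]
round [0.5875 0.0002 0.062 ]
block s [array([0.5167, 0.1528, 0.062 ]), array([0.5286, 0.1014, 0.062 ])]
flask top,carton [0.4649 0.393  0.17  ] [0.6299 0.4188 0.075 ]
```

```bash
cat >> h.py <<'E'
np.set_printoptions(precision=4,suppress=True)
def pose(lean,yaw,kind):   # kind 'bar': tool y in lean plane; 'rib': tool y across it
    l=np.radians(lean);c,s=np.cos(yaw),np.sin(yaw)
    z=np.array([np.sin(l)*c,np.sin(l)*s,-np.cos(l)])
    y=np.array([np.cos(l)*c,np.cos(l)*s,np.sin(l)]) if kind=='bar' else np.array([-s,c,0])
    return np.column_stack([np.cross(y,z),y,z])
def plan(P,R1,n,st=None):
    st=st or sensors.read_state();R=Ro.from_quat(st["ee_rot"]).as_matrix();p=np.array(st["tcp_pos"])
    w=Ro.from_matrix(R.T@R1).as_rotvec()/n;E=Ro.from_rotvec(w).as_matrix()
    A=np.zeros((3,3));Q=R.copy()
    for k in range(n): A+=Q;Q=Q@E
    d=np.linalg.solve(A,np.array(P)-p)*1000
    print("t",round(st["time_s"],2),"q",np.round(st["q"],2),"tot",np.round(np.linalg.norm(np.array(P)-p),3));print(n,"rows of",np.round(d,1),np.round(w,3))
E
python3 - <<'E'
from h import *
B=np.array([.440,.056,.097]);R=pose(30,.073,'bar')
plan(B+R[:,2]*(.019-.10),R,16)
E
```

```text
t 0.1 q [ 1.16  0.09  1.37 -0.    1.68 -0.1 ] tot 0.528
16 rows of [-33.5  -9.3   2. ] [-0.029 -0.019  0.073]
```

{"name": "arm_command", "arguments": {
  "deltas": [
    [-33.5,-9.3,2,-0.029,-0.019,0.073],
    [-33.5,-9.3,2,-0.029,-0.019,0.073],
    [-33.5,-9.3,2,-0.029,-0.019,0.073],
    [-33.5,-9.3,2,-0.029,-0.019,0.073],
    [-33.5,-9.3,2,-0.029,-0.019,0.073],
    [-33.5,-9.3,2,-0.029,-0.019,0.073],
    [-33.5,-9.3,2,-0.029,-0.019,0.073],
    [-33.5,-9.3,2,-0.029,-0.019,0.073]
  ],
  "fingers": 50
}}

```text
time_s: 0.9
tcp_pos: [0.3516, 0.3213, 0.1932]
ee_rot: [0.429, 0.893, 0.101, 0.091]
force: [0.3, 0.5, -0.3]
opening: 0.0466
grip_force: 0.0
```

{"name": "arm_command", "arguments": {
  "deltas": [
    [-33.5,-9.3,2,-0.029,-0.019,0.073],
    [-33.5,-9.3,2,-0.029,-0.019,0.073],
    [-33.5,-9.3,2,-0.029,-0.019,0.073],
    [-33.5,-9.3,2,-0.029,-0.019,0.073],
    [-33.5,-9.3,2,-0.029,-0.019,0.073],
    [-33.5,-9.3,2,-0.029,-0.019,0.073],
    [-33.5,-9.3,2,-0.029,-0.019,0.073],
    [-33.5,-9.3,2,-0.029,-0.019,0.073]
  ]
}}

```text
time_s: 1.7
tcp_pos: [0.3988, 0.0525, 0.1649]
ee_rot: [0.66, 0.705, 0.193, 0.173]
force: [0.4, 0.1, 0.3]
opening: 0.047
grip_force: 0.0
```

```bash
python3 - <<'E'
from h import *
s=sensors.read_state();print(s["tcp_pos"],Ro.from_quat(s["ee_rot"]).as_matrix(),s["force"],s["opening"])
B=np.array([.440,.056,.097]);R=pose(30,.073,'bar')
plan(B+R[:,2]*(.019-.10),R,3)
p=camera_params("wrist");im=snapshot("wrist");cv2.imwrite("pics/w1.png",im[:,:,::-1])
np.save("w1.npy",p,allow_pickle=True)
import numpy as np
for X in ([.4352,.121,.097],[.4448,-.009,.097]):
    c=np.array(p["R"])@X+p["t"];print(c, p["fx"]*c[0]/c[2]+p["cx"],p["fy"]*c[1]/c[2]+p["cy"])
E
```

```text
[0.3988 0.0525 0.1649] [[-0.0695  0.8642  0.4984]
 [ 0.9975  0.0554  0.0431]
 [ 0.0096  0.5002 -0.8659]] [0.3846 0.101  0.3032] 0.04697392659838621
t 1.7 q [-0.09 -0.7   2.13  0.09  1.2  -0.16] tot 0.002
3 rows of [ 0.2  0.6 -0.5] [ 0.    -0.002 -0.003]
[ 0.0029 -0.0565  0.2527] 325.8892814265635 134.33944651675938
[0.0039 0.0687 0.289 ] 326.4958570578193 263.7988863601289
```

View pics/w1.png

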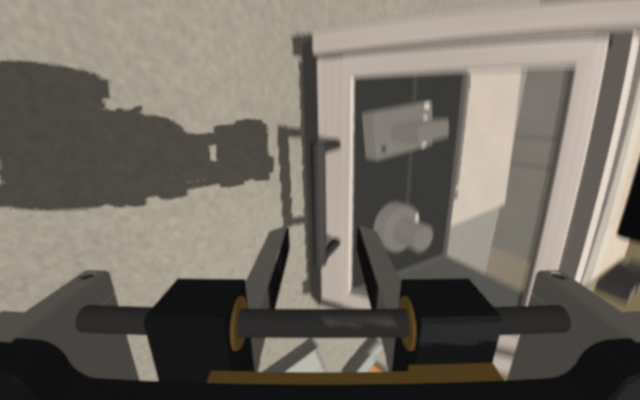

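The wrist view shows the bar running from about (317,138) to (323,262), centred between the fingertips at columns 287 and 360 and about 3 mm towards tool −y. Next I advance 100 mm.

{"name": "arm_command", "arguments": {
  "deltas": [
    [0,-1,15,0,0,0],
    [0,-1,15,0,0,0],
    [0,0,15,0,0,0],
    [0,0,15,0,0,0],
    [0,0,15,0,0,0],
    [0,0,12,0,0,0],
    [0,0,10,0,0,0],
    [0,0,0,0,0,0]
  ]
}}

```text
time_s: 2.55
tcp_pos: [0.4448, 0.058, 0.0782]
ee_rot: [0.659, 0.707, 0.191, 0.171]
force: [-0.4, -0.3, 0.0]
opening: 0.0471
grip_force: 0.0
```

{"name": "arm_command", "arguments": {
  "deltas": [
    [0,0,0,0,0,0],
    [0,0,0,0,0,0],
    [0,0,0,0,0,0],
    [0,0,0,0,0,0]
  ],
  "fingers": 0,
  "newtons": 40
}}

```text
time_s: 2.95
tcp_pos: [0.4456, 0.0577, 0.0807]
ee_rot: [0.659, 0.706, 0.192, 0.173]
force: [-8.0, -2.2, 0.4]
opening: 0.0185
grip_force: 3.4
```

```bash
python3 - <<'E'
from h import *
s=sensors.read_state();print(s["q"],s["tcp_pos"],s["force"],s["opening"],s["grip_force"])
R=Ro.from_quat(s["ee_rot"]).as_matrix()
print("bar",s["tcp_pos"]-R[:,2]*.019)
u=np.array([np.cos(.07)*np.cos(np.radians(55)),np.sin(.07)*np.cos(np.radians(55)),np.sin(np.radians(55))])
print("slope dir in tool",R.T@u)
E
```

```text
[-0.0526 -0.4986  2.1948  0.0872  0.9286 -0.1557] [0.4456 0.0577 0.0807] [-8.0012 -2.2309  0.3804] 0.018535645321119537 3.4354372322559357
bar [0.4361 0.0569 0.0972]
slope dir in tool [ 0.0064  0.906  -0.4233]
```

{"name": "arm_command", "arguments": {
  "deltas": [
    [0,-1.5,0,0,0,0],
    [0,-1,0,0,0,0],
    [0,0,0,0,0,0],
    [0,0,0,0,0,0]
  ]
}}

```text
time_s: 3.35
tcp_pos: [0.4437, 0.0576, 0.0792]
ee_rot: [0.659, 0.706, 0.192, 0.173]
force: [0.1, 0.1, -0.9]
opening: 0.0132
grip_force: 40.0
```

{"name": "arm_command", "arguments": {
  "deltas": [
    [0,4.5,-2.1,0,0,0],
    [0,9.1,-4.2,0,0,0],
    [0.1,9.1,-4.2,0,0,0],
    [0.1,9.1,-4.2,0,0,0]
  ]
}}

```text
time_s: 3.75
tcp_pos: [0.4634, 0.0594, 0.1075]
ee_rot: [0.659, 0.707, 0.192, 0.172]
force: [-2.1, 1.5, -5.5]
opening: 0.0126
grip_force: 40.0
```

{"name": "arm_command", "arguments": {
  "deltas": [
    [0.1,13.6,-6.3,0,0,0],
    [0.1,16.3,-7.6,0,0,0],
    [0.1,18.1,-8.5,0,0,0],
    [0.1,18.1,-8.5,0,0,0],
    [0.1,18.1,-8.5,0,0,0],
    [0.1,18.1,-8.5,0,0,0],
    [0.1,13.6,-6.3,0,0,0],
    [0,9.1,-4.2,0,0,0]
  ]
}}

```text
time_s: 4.55
tcp_pos: [0.546, 0.0667, 0.2258]
ee_rot: [0.658, 0.706, 0.197, 0.174]
force: [0.1, 5.9, -3.5]
opening: 0.013
grip_force: 40.0
```

```bash
python3 - <<'E'
from h import *
s=sensors.read_state();R=Ro.from_quat(s["ee_rot"]).as_matrix()
print(s["q"],s["force"],s["opening"],R.T@s["force"]);d=s["tcp_pos"]-np.array([.4437,.0576,.0792]);print(d,np.linalg.norm(d),np.degrees(np.arctan2(d[2],d[0])))
E
```

```text
[-0.019  -0.3152  1.7882  0.0641  1.1407 -0.1   ] [ 0.1362  5.9497 -3.4845] 0.012974846194478439 [ 5.8768 -1.3114  3.362 ]
[0.1023 0.0091 0.1466] 0.17900659166173302 55.103970982204224
```

{"name": "arm_command", "arguments": {
  "deltas": [
    [1,9.1,-4.2,0,0,0],
    [0.7,14.5,-6.8,0,0,0],
    [0.5,14.5,-6.8,0,0,0],
    [0.3,14.5,-6.8,0,0,0],
    [0.2,9.1,-4.2,0,0,0],
    [0.1,5.5,-2.5,0,0,0],
    [0,0,0,0,0,0]
  ]
}}

```text
time_s: 5.25
tcp_pos: [0.5867, 0.0702, 0.2842]
ee_rot: [0.658, 0.706, 0.194, 0.174]
force: [2.7, 3.8, 0.2]
opening: 0.0128
grip_force: 40.0
```

```bash
python3 - <<'E'
from h import *
s=sensors.read_state();R=Ro.from_quat(s["ee_rot"]).as_matrix()
print(s["q"],s["force"],s["opening"],R.T@s["force"]);d=s["tcp_pos"]-np.array([.4437,.0576,.0792]);print(d,np.linalg.norm(d),np.degrees(np.arctan2(d[2],d[0])))
E
```

```text
[-0.0052 -0.2234  1.602   0.0505  1.2371 -0.0785] [2.6919 3.7618 0.2158] 0.012802894174703022 [3.5594 2.6446 1.3343]
[0.143  0.0126 0.205 ] 0.2502768700559128 55.10712864734894
```

{"name": "arm_command", "arguments": {
  "deltas": [
    [0,0,0,0,0,0],
    [0,0,0,0,0,0],
    [0,0,0,0,0,0],
    [0,0,0,0,0,0],
    [0,0,0,0,0,0]
  ],
  "fingers": 50
}}

```text
time_s: 5.75
tcp_pos: [0.5848, 0.0693, 0.2812]
ee_rot: [0.659, 0.706, 0.192, 0.173]
force: [-1.1, -0.4, 0.8]
opening: 0.0464
grip_force: 0.0
```

{"name": "arm_command", "arguments": {
  "deltas": [
    [0,0,-10,0,0,0],
    [0,0,-20,0,0,0],
    [0,0,-30,0,0,0],
    [0,0,-30,0,0,0],
    [0,0,-30,0,0,0],
    [0,0,-30,0,0,0]
  ]
}}

```text
time_s: 6.35
tcp_pos: [0.5093, 0.0629, 0.4134]
ee_rot: [0.659, 0.706, 0.193, 0.173]
force: [-0.1, 0.3, 0.1]
opening: 0.0471
grip_force: 0.0
```

```bash
python3 - <<'E'
from h import *
s=sensors.read_state();print(s["tcp_pos"],s["force"],s["opening"])
# viewing pose in front of the block, low
R=pose(40,.2,'rib');G=np.array([.565,.133,.09])
plan(G+R[:,2]*(-.13),R,16)
R=R@np.diag([-1,-1,1]);plan(G+R[:,2]*(-.13),R,16)
E
```

```text
[0.5093 0.0629 0.4134] [-0.0721  0.291   0.1145] 0.047078453452780805
t 6.35 q [-0.03 -0.36  1.44  0.06  1.53 -0.08] tot 0.232
16 rows of [ 9.9 -4.8 10.5] [-0.012 -0.005 -0.105]
t 6.35 q [-0.03 -0.36  1.44  0.06  1.53 -0.08] tot 0.232
16 rows of [-4.  -9.5 11.2] [-0.005  0.012  0.091]
```

```bash
python3 - <<'E'
from h import *
s=sensors.read_state();q=s["q"];R=Ro.from_quat(s["ee_rot"]).as_matrix()
F=lambda q1,f,q4,q5,q6:(Ro.from_euler('ZYZYZ',[q1,f,q4,q5,q6])).as_matrix()
M=F(q[0],q[1]+q[2],q[3],q[4],0);print("z",M[:,2],R[:,2]);C=Ro.from_matrix(M.T@R).as_rotvec();print("tool offset",C,"q6",q[5])
t=np.tan(q[0]);p=s["tcp_pos"];z=R[:,2];L=(p[1]-t*p[0])/(z[1]-t*z[0]);print("L",L,"wc",p-L*z)
p1=np.load("w1.npy",allow_pickle=True).item();Rc=np.array(p1["R"]);cam=-Rc.T@p1["t"]
R1=Ro.from_quat([.66,.705,.193,.173]).as_matrix();print("cam in tool",R1.T@(cam-np.array([.3988,.0525,.1649])))
for name,P,lean,yaw in(("block",np.array([.575,.135,.076]),40,.2),("tray",np.array([.437,-.268,.05]),40,.385),("tray30",np.array([.437,-.268,.05]),30,.385)):
  for o in(1,-1):
    T=pose(lean,yaw,'rib')@np.diag([o,o,1]);w=P-L*T[:,2];q1=np.arctan2(w[1],w[0])
    for f in(1.6,1.9,2.2):
      A=(Ro.from_euler('ZY',[q1,f]).as_matrix()).T@T
      e=Ro.from_matrix(A).as_euler('ZYZ');print(name,o,w,"q1",round(q1,2),"f",f,"q4,q5,q6raw",e)
E
```

```text
Traceback (most recent call last):
  File "scipy/spatial/transform/_rotation.pyx", line 1413, in scipy.spatial.transform._rotation.Rotation.from_euler
ValueError: Expected axis specification to be a non-empty string of upto 3 characters, got ZYZYZ
```

```bash
python3 - <<'E'
from h import *
s=sensors.read_state();q=s["q"];R=Ro.from_quat(s["ee_rot"]).as_matrix()
F=lambda q1,f,q4,q5,q6:(Ro.from_euler('ZY',[q1,f])*Ro.from_euler('ZYZ',[q4,q5,q6])).as_matrix()
M=F(q[0],q[1]+q[2],q[3],q[4],q[5]);print("z",M[:,2],R[:,2]);C=Ro.from_matrix(M.T@R).as_rotvec();print("tool offset",C)
t=np.tan(q[0]);p=s["tcp_pos"];z=R[:,2];L=(p[1]-t*p[0])/(z[1]-t*z[0]);print("L",L,"wc",p-L*z)
p1=np.load("w1.npy",allow_pickle=True).item();Rc=np.array(p1["R"]);cam=-Rc.T@p1["t"]
R1=Ro.from_quat([.66,.705,.193,.173]).as_matrix();print("cam in tool",R1.T@(cam-np.array([.3988,.0525,.1649])))
Ci=Ro.from_rotvec(C).as_matrix().T
for name,P,lean,yaw in(("block",np.array([.575,.135,.076]),40,.2),("tray",np.array([.437,-.268,.05]),40,.385),("tray30",np.array([.437,-.268,.05]),30,.385)):
  for o in(1,-1):
    T=pose(lean,yaw,'rib')@np.diag([o,o,1]);w=P-L*T[:,2];q1=np.arctan2(w[1],w[0])
    for f in(1.7,2.1):
      A=(Ro.from_euler('ZY',[q1,f]).as_matrix()).T@T@Ci
      e=Ro.from_matrix(A).as_euler('ZYZ');print(name,o,w,"q1",round(q1,2),"f",f,"q4,5,6",e)
E
```

```text
z [ 0.4986  0.0436 -0.8658] [ 0.4986  0.0436 -0.8658]
tool offset [-0.     -0.      1.5708]
L 1.3458463514427998 wc [-0.1617  0.0043  1.5786]
cam in tool [ 0.083  -0.0017 -0.1784]
block 1 [-0.2728 -0.0369  1.107 ] q1 -3.01 f 1.7 q4,5,6 [-0.0501  2.1381  1.4935]
block 1 [-0.2728 -0.0369  1.107 ] q1 -3.01 f 2.1 q4,5,6 [-0.0428  1.7385  1.5133]
block -1 [-0.2728 -0.0369  1.107 ] q1 -3.01 f 1.7 q4,5,6 [-0.0501  2.1381 -1.6481]
block -1 [-0.2728 -0.0369  1.107 ] q1 -3.01 f 2.1 q4,5,6 [-0.0428  1.7385 -1.6283]
tray 1 [-0.3648 -0.5929  1.081 ] q1 -2.12 f 1.7 q4,5,6 [0.4319 1.9985 2.2729]
tray 1 [-0.3648 -0.5929  1.081 ] q1 -2.12 f 2.1 q4,5,6 [0.3915 1.631  2.1088]
tray -1 [-0.3648 -0.5929  1.081 ] q1 -2.12 f 1.7 q4,5,6 [ 0.4319  1.9985 -0.8687]
tray -1 [-0.3648 -0.5929  1.081 ] q1 -2.12 f 2.1 q4,5,6 [ 0.3915  1.631  -1.0328]
tray30 1 [-0.1867 -0.5207  1.2155] q1 -1.91 f 1.7 q4,5,6 [0.3921 1.7914 2.4308]
tray30 1 [-0.1867 -0.5207  1.2155] q1 -1.91 f 2.1 q4,5,6 [0.3867 1.4206 2.2797]
tray30 -1 [-0.1867 -0.5207  1.2155] q1 -1.91 f 1.7 q4,5,6 [ 0.3921  1.7914 -0.7108]
tray30 -1 [-0.1867 -0.5207  1.2155] q1 -1.91 f 2.1 q4,5,6 [ 0.3867  1.4206 -0.8619]
```

```bash
python3 - <<'E'
from h import *
L=.36;c=.0566;Ci=Ro.from_rotvec([0,0,np.pi/2]).as_matrix().T
for name,P,yaw in(("block",np.array([.575,.135,.076]),.2),("tray",np.array([.437,-.268,.05]),.385)):
 for lean in(40,30):
  for o in(1,-1):
    T=pose(lean,yaw,'rib')@np.diag([o,o,1]);w=P-L*T[:,2];r=np.hypot(w[0],w[1]);q1=np.arctan2(w[1],w[0])-np.arcsin(c/r)
    for f in(1.7,2.0):
      A=(Ro.from_euler('ZY',[q1,f]).as_matrix()).T@T@Ci
      e=Ro.from_matrix(A).as_euler('ZYZ');print(name,lean,o,w,"r",round(r,2),"q1",round(q1,2),"f",f,"q4,5,6",e)
E
```

```text
block 40 1 [0.3482 0.089  0.3518] r 0.36 q1 0.09 f 1.7 q4,5,6 [ 0.1018  0.7489 -1.7282]
block 40 1 [0.3482 0.089  0.3518] r 0.36 q1 0.09 f 2.0 q4,5,6 [ 0.1593  0.4513 -1.7971]
block 40 -1 [0.3482 0.089  0.3518] r 0.36 q1 0.09 f 1.7 q4,5,6 [0.1018 0.7489 1.4134]
block 40 -1 [0.3482 0.089  0.3518] r 0.36 q1 0.09 f 2.0 q4,5,6 [0.1593 0.4513 1.3445]
block 30 1 [0.3986 0.0992 0.3878] r 0.41 q1 0.11 f 1.7 q4,5,6 [ 0.0591  0.9208 -1.6883]
block 30 1 [0.3986 0.0992 0.3878] r 0.41 q1 0.11 f 2.0 q4,5,6 [ 0.0809  0.6215 -1.7183]
block 30 -1 [0.3986 0.0992 0.3878] r 0.41 q1 0.11 f 1.7 q4,5,6 [0.0591 0.9208 1.4533]
block 30 -1 [0.3986 0.0992 0.3878] r 0.41 q1 0.11 f 2.0 q4,5,6 [0.0809 0.6215 1.4233]
tray 40 1 [ 0.2225 -0.3549  0.3258] r 0.42 q1 -1.15 f 1.7 q4,5,6 [0.704  1.4466 3.0884]
tray 40 1 [ 0.2225 -0.3549  0.3258] r 0.42 q1 -1.15 f 2.0 q4,5,6 [0.7525 1.2219 2.8834]
tray 40 -1 [ 0.2225 -0.3549  0.3258] r 0.42 q1 -1.15 f 1.7 q4,5,6 [ 0.704   1.4466 -0.0532]
tray 40 -1 [ 0.2225 -0.3549  0.3258] r 0.42 q1 -1.15 f 2.0 q4,5,6 [ 0.7525  1.2219 -0.2582]
tray 30 1 [ 0.2702 -0.3356  0.3618] r 0.43 q1 -1.02 f 1.7 q4,5,6 [ 0.5268  1.3785 -3.0668]
tray 30 1 [ 0.2702 -0.3356  0.3618] r 0.43 q1 -1.02 f 2.0 q4,5,6 [0.5795 1.1226 3.0507]
tray 30 -1 [ 0.2702 -0.3356  0.3618] r 0.43 q1 -1.02 f 1.7 q4,5,6 [0.5268 1.3785 0.0747]
tray 30 -1 [ 0.2702 -0.3356  0.3618] r 0.43 q1 -1.02 f 2.0 q4,5,6 [ 0.5795  1.1226 -0.0909]
```

```bash
python3 - <<'E'
from h import *
D=np.diag([-1,-1,1])
plan([.42,.09,.32],pose(43,.2,'rib')@D,16)
E
```

```text
t 6.35 q [-0.03 -0.36  1.44  0.06  1.53 -0.08] tot 0.132
16 rows of [-3.8 -8.   1.9] [-0.008  0.014  0.091]
```

```bash
cat >> h.py <<'E'
from scipy.optimize import least_squares
OBS=[([1.16288,.08792,1.37225,0,1.68362,-.1031],[.16485,.52413,.20433],[.15182,.98841,-.00106,-.00027]),
 ([-.0526,-.4986,2.1948,.0872,.9286,-.1557],[.4456,.0577,.0807],[.659,.706,.192,.173]),
 ([-.019,-.3152,1.7882,.0641,1.1407,-.1],[.546,.0667,.2258],[.658,.706,.197,.174]),
 ([-.0052,-.2234,1.602,.0505,1.2371,-.0785],[.5867,.0702,.2842],[.658,.706,.194,.174])]
def fk(k,q):
    f=q[1]+q[2];a0,a,b,d,z0,L,c=k
    R=(Ro.from_euler('ZY',[q[0],f])*Ro.from_euler('ZYZ',[q[3],q[4],q[5]+np.pi/2])).as_matrix()
    w=Ro.from_euler('Z',q[0]).apply([a0+a*np.sin(q[1])+b*np.sin(f)+d*np.cos(f),c,z0+a*np.cos(q[1])+b*np.cos(f)-d*np.sin(f)])
    return w+L*R[:,2],R
def fit():
    s=sensors.read_state();o=OBS+[(s["q"],s["tcp_pos"],None)]
    r=least_squares(lambda k:np.concatenate([fk(k,q)[0]-p for q,p,_ in o]+[.02*(k-K0)]),K0);return r.x,r.fun
K0=np.array([0.,.43,.4,0,.2,.36,.0566])
def ik(k,P,R,q0):
    r=least_squares(lambda q:np.concatenate([fk(k,q)[0]-P,.3*(fk(k,q)[1]-R).ravel()]),q0);return r.x,np.sqrt(2*r.cost)
E
python3 - <<'E'
from h import *
k,e=fit();print(k,np.abs(e[:15]).max())
D=np.diag([-1,-1,1]);q0=np.array([.05,-.4,2,.1,.8,1.4])
for P in([.47,.11,.26],[.478,.116,.185],[.50,.12,.16],[.578,.136,.077]):
  for l in(35,43): print(P,l,ik(k,np.array(P),pose(l,.2,'rib')@D,q0))
print(ik(k,np.array([.437,-.268,.08]),pose(43,.385,'rib')@D,np.array([-1.1,-.1,1.9,.7,1.2,-.2])))
plan([.47,.11,.26],pose(40,.2,'rib')@D,16)
E
```

```text
[0.0002 0.4491 0.4996 0.1006 0.1526 0.3509 0.0566] 7.649729651565407e-05
[0.47, 0.11, 0.26] 35 (array([ 0.049 , -0.5475,  1.8974,  0.0932,  1.1877,  1.4119]), np.float64(4.1346172868741065e-14))
[0.47, 0.11, 0.26] 43 (array([ 0.0249, -0.6527,  2.0107,  0.1378,  1.0449,  1.3726]), np.float64(8.259501027636854e-09))
[0.478, 0.116, 0.185] 35 (array([ 0.0686, -0.5102,  2.0243,  0.0881,  1.0224,  1.417 ]), np.float64(6.312725454327523e-10))
[0.478, 0.116, 0.185] 43 (array([ 0.0485, -0.6094,  2.1377,  0.1347,  0.873 ,  1.3727]), np.float64(1.6646859429255037e-08))
[0.5, 0.12, 0.16] 35 (array([ 0.0767, -0.4349,  2.0296,  0.0874,  0.9414,  1.4181]), np.float64(3.473371077311481e-10))
[0.5, 0.12, 0.16] 43 (array([ 0.0594, -0.5247,  2.144 ,  0.1362,  0.7814,  1.3707]), np.float64(3.0700898983217985e-10))
[0.578, 0.136, 0.077] 35 (array([ 0.1024, -0.1454,  1.9914,  0.088 ,  0.6889,  1.4228]), np.float64(1.6039569280884303e-14))
[0.578, 0.136, 0.077] 43 (array([ 0.0919, -0.199 ,  2.1048,  0.1561,  0.4933,  1.3538]), np.float64(4.2335878931053795e-13))
(array([-1.1652, -0.049 ,  1.967 ,  0.7846,  1.3057, -0.2278]), np.float64(5.2285442736172914e-09))
t 6.35 q [-0.03 -0.36  1.44  0.06  1.53 -0.08] tot 0.165
16 rows of [-2.8 -8.   7. ] [-0.005  0.012  0.091]
```

Kinematics fit to 0.1 mm and every waypoint is feasible, so I go to the intermediate pose.

{"name": "arm_command", "arguments": {
  "deltas": [
    [-2.8,-8,7,-0.005,0.012,0.091],
    [-2.8,-8,7,-0.005,0.012,0.091],
    [-2.8,-8,7,-0.005,0.012,0.091],
    [-2.8,-8,7,-0.005,0.012,0.091],
    [-2.8,-8,7,-0.005,0.012,0.091],
    [-2.8,-8,7,-0.005,0.012,0.091],
    [-2.8,-8,7,-0.005,0.012,0.091],
    [-2.8,-8,7,-0.005,0.012,0.091]
  ]
}}

```text
time_s: 7.15
tcp_pos: [0.4824, 0.0626, 0.3298]
ee_rot: [0.855, 0.427, 0.286, 0.072]
force: [0.9, 0.1, 0.4]
opening: 0.047
grip_force: 0.0
```

{"name": "arm_command", "arguments": {
  "deltas": [
    [-2.8,-8,7,-0.005,0.012,0.091],
    [-2.8,-8,7,-0.005,0.012,0.091],
    [-2.8,-8,7,-0.005,0.012,0.091],
    [-2.8,-8,7,-0.005,0.012,0.091],
    [-2.8,-8,7,-0.005,0.012,0.091],
    [-2.8,-8,7,-0.005,0.012,0.091],
    [-2.8,-8,7,-0.005,0.012,0.091],
    [-2.8,-8,7,-0.005,0.012,0.091]
  ]
}}

```text
time_s: 7.95
tcp_pos: [0.4698, 0.1107, 0.2589]
ee_rot: [0.935, 0.092, 0.342, -0.038]
force: [-0.6, 0.0, -0.3]
opening: 0.0474
grip_force: 0.0
```

```bash
python3 - <<'E'
from h import *
D=np.diag([-1,-1,1])
plan([.482,.116,.185],pose(43,.2,'rib')@D,4)
E
```

```text
t 7.95 q [ 0.03 -0.62  1.97  0.13  1.09  1.39] tot 0.075
4 rows of [-9.7 -0.6 16. ] [-0.001  0.012 -0.001]
```

{"name": "arm_command", "arguments": {
  "deltas": [
    [-9.7,-0.6,16,0,0.012,0],
    [-9.7,-0.6,16,0,0.012,0],
    [-9.7,-0.6,16,0,0.012,0],
    [-9.7,-0.6,16,0,0.012,0],
    [0,0,0,0,0,0],
    [0,0,0,0,0,0]
  ]
}}

```text
time_s: 8.55
tcp_pos: [0.4821, 0.116, 0.1854]
ee_rot: [0.926, 0.093, 0.363, -0.04]
force: [0.1, 0.4, 0.8]
opening: 0.0467
grip_force: 0.0
```

```bash
python3 - <<'E'
from h import *
p=camera_params("wrist");im=snapshot("wrist");cv2.imwrite("pics/w2.png",im[:,:,::-1]);np.save("w2.npy",p,allow_pickle=True)
E
```

```text
(no output)
```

View pics/w2.png

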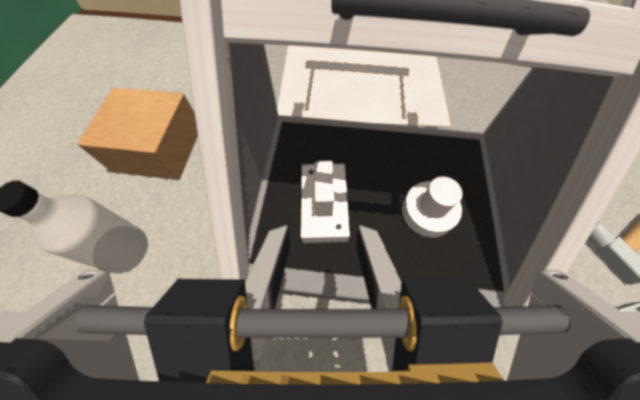

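The wrist view shows the sash held up, with the block's base-top corners at about (301,236), (349,235), (302,165) and (346,163). The round block is at (435,205).

```bash
python3 - <<'E'
from h import *
p=np.load("w2.npy",allow_pickle=True).item()
a=cv2.imread("pics/w2.png")[145:255,285:365];cv2.imwrite("pics/w2c.png",cv2.resize(a,None,fx=5,fy=5,interpolation=2))
C=[onz(p,c,.062) for c in((301,236),(349,235),(346,163),(302,165))];print(C)
E
```

```text
[array([0.5176, 0.1493, 0.062 ]), array([0.5299, 0.0952, 0.062 ]), array([0.6268, 0.1149, 0.062 ]), array([0.6123, 0.1708, 0.062 ])]
```

View pics/w2c.png

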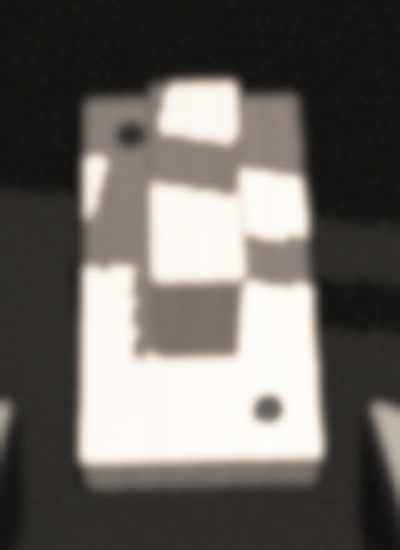

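The crop gives base-top corners at (79,462), (325,457), (303,93) and (84,95). The rib's top face spans (150,282), (241,278), (240,78) and (158,80).

```bash
python3 - <<'E'
from h import *
p=np.load("w2.npy",allow_pickle=True).item()
f=lambda c:(285+c[0]/5-.4,145+c[1]/5-.4)
for z,cs in((.062,((79,462),(325,457),(303,93),(84,95))),(.106,((150,282),(241,278),(240,78),(158,80)))):
    C=np.array([onz(p,f(c),z) for c in cs]);m=C.mean(0);d=C[2]+C[3]-C[0]-C[1];e=C[0]+C[3]-C[1]-C[2]
    print(C,m,np.arctan2(d[1],d[0]),np.arctan2(-e[0],e[1]),np.linalg.norm(d)/2,np.linalg.norm(e)/2)
E
```

```text
[[0.5163 0.1497 0.062 ]
 [0.5288 0.0943 0.062 ]
 [0.6263 0.1159 0.062 ]
 [0.6142 0.1721 0.062 ]] [0.5714 0.133  0.062 ] 0.22186293632839596 0.21677821361649094 0.10014126833766482 0.05711957104530951
[[0.5442 0.1376 0.106 ]
 [0.5489 0.1191 0.106 ]
 [0.5983 0.1286 0.106 ]
 [0.5941 0.1467 0.106 ]] [0.5714 0.133  0.106 ] 0.18585826942235661 0.23957516938300816 0.050498504890627745 0.01886038966258548
```

```bash
python3 - <<'E'
from h import *
D=np.diag([-1,-1,1]);R=pose(43,.22,'rib')@D;G=np.array([.567,.132,.090])
plan(G+R[:,2]*(.0188-.05),R,5)
E
```

```text
t 8.6 q [ 0.04 -0.6   2.13  0.15  0.87  1.36] tot 0.098
5 rows of [-0.6  0.5 19.6] [ 0.002  0.    -0.003]
```

{"name": "arm_command", "arguments": {
  "deltas": [
    [-0.6,0.5,19.6,0.002,0,-0.003],
    [-0.6,0.5,19.6,0.002,0,-0.003],
    [-0.6,0.5,19.6,0.002,0,-0.003],
    [-0.6,0.5,19.6,0.002,0,-0.003],
    [-0.6,0.5,19.6,0.002,0,-0.003],
    [0,0,0,0,0,0],
    [0,0,0,0,0,0]
  ]
}}

```text
time_s: 9.3
tcp_pos: [0.5462, 0.1273, 0.1121]
ee_rot: [0.925, 0.102, 0.363, -0.041]
force: [0.4, 0.1, 1.4]
opening: 0.0468
grip_force: 0.0
```

```bash
python3 - <<'E'
from h import *
D=np.diag([-1,-1,1]);R=pose(43,.22,'rib')@D;G=np.array([.567,.132,.090])
plan(G+R[:,2]*(.0188),R,4)
E
```

```text
t 9.3 q [ 0.06 -0.34  2.13  0.2   0.62  1.29] tot 0.05
4 rows of [ 0.1  0.  12.4] [-0.001  0.    -0.   ]
```

{"name": "arm_command", "arguments": {
  "deltas": [
    [0,0,13,0,0,0],
    [0,0,13,0,0,0],
    [0,0,13,0,0,0],
    [0,0,11,0,0,0],
    [0,0,0,0,0,0],
    [0,0,0,0,0,0]
  ]
}}

```text
time_s: 9.9
tcp_pos: [0.5791, 0.1349, 0.0757]
ee_rot: [0.925, 0.102, 0.364, -0.041]
force: [-0.3, 0.3, 0.3]
opening: 0.0472
grip_force: 0.0
```

{"name": "arm_command", "arguments": {
  "deltas": [
    [0,0,0,0,0,0],
    [0,0,0,0,0,0],
    [0,0,0,0,0,0],
    [0,0,0,0,0,0],
    [0,0,0,0,0,0],
    [0,0,0,0,0,0]
  ],
  "fingers": 0,
  "newtons": 55
}}

```text
time_s: 10.5
tcp_pos: [0.5787, 0.135, 0.0745]
ee_rot: [0.925, 0.102, 0.363, -0.042]
force: [-5.6, 0.1, 5.7]
opening: 0.0195
grip_force: 55.0
```

```bash
python3 - <<'E'
from h import *
s=sensors.read_state();R=Ro.from_quat(s["ee_rot"]).as_matrix();print(s["force"],R[:,2],np.degrees(np.arctan2(*R[1::-1,2])),R[:,1])
print("up in tool",R.T@[0,0,1],"back in tool",R.T@[-np.cos(.085),-np.sin(.085),0])
E
```

```text
[-5.597   0.1386  5.689 ] [ 0.6635  0.1511 -0.7328] 12.827029365487187 [ 0.2193 -0.9757 -0.0026]
up in tool [ 0.6805 -0.0026 -0.7328] back in tool [-0.7262 -0.1356 -0.6739]
```

{"name": "arm_command", "arguments": {
  "deltas": [
    [2,0,-2.2,0,0,0],
    [2.7,0,-2.9,0,0,0],
    [2.7,0,-2.9,0,0,0],
    [2.7,0,-2.9,0,0,0],
    [0,0,0,0,0,0]
  ]
}}

```text
time_s: 11.0
tcp_pos: [0.5789, 0.1348, 0.0894]
ee_rot: [0.925, 0.102, 0.363, -0.041]
force: [0.0, -0.5, -5.7]
opening: 0.0196
grip_force: 55.0
```

```bash
python3 - <<'E'
from h import *
D=np.diag([-1,-1,1]);k,e=fit();q=sensors.read_state()["q"]
def pl(P0,R0,P,R,n):
    plan(P,R,n,{"ee_rot":Ro.from_matrix(R0).as_quat(),"tcp_pos":np.array(P0),"time_s":0,"q":np.zeros(6)})
s=sensors.read_state();P0,R0=s["tcp_pos"],Ro.from_quat(s["ee_rot"]).as_matrix()
for P,l,y,n in(([.495,.123,.125],43,.22,5),([.415,.11,.20],20,.22,7),([.37,-.10,.20],20,.2,10),([.437,-.268,.13],43,.385,10)):
    R=pose(l,y,'rib')@D
    q,er=ik(k,np.array(P),R,q);print(P,l,q,er);pl(P0,R0,P,R,n);P0,R0=P,R
E
```

```text
[0.495, 0.123, 0.125] 43 [ 0.054  -0.5064  2.2055  0.1745  0.7064  1.3156] 5.019867307546416e-14
t 0 q [0. 0. 0. 0. 0. 0.] tot 0.092
5 rows of [ -7.5  -1.4 -16.7] [-0.  0. -0.]
[0.415, 0.11, 0.2] 20 [ 0.0904 -0.4744  1.8905  0.045   1.3793  1.4403] 5.986276193896008e-09
t 0 q [0. 0. 0. 0. 0. 0.] tot 0.11
7 rows of [ -3.8  -0.7 -15.4] [ 0.    -0.057  0.   ]
[0.37, -0.1, 0.2] 20 [-0.6586 -0.5494  1.9331  0.2621  1.5259  0.7311] 1.1189066820660445e-08
t 0 q [0. 0. 0. 0. 0. 0.] tot 0.215
10 rows of [-8.3 19.6 -3. ] [-0.001 -0.     0.002]
[0.437, -0.268, 0.13] 43 [-1.1647 -0.111   1.9128  0.7661  1.3884 -0.144 ] 3.7407967940132754e-13
t 0 q [0. 0. 0. 0. 0. 0.] tot 0.194
10 rows of [-2.  18.1  6.9] [ 0.01   0.04  -0.016]
```

{"name": "arm_command", "arguments": {
  "deltas": [
    [-4,-0.7,-8.5,0,0,0],
    [-7.5,-1.4,-16.7,0,0,0],
    [-7.5,-1.4,-16.7,0,0,0],
    [-7.5,-1.4,-16.7,0,0,0],
    [-7.5,-1.4,-16.7,0,0,0],
    [-3.5,-0.7,-8.2,0,0,0]
  ]
}}

```text
time_s: 11.6
tcp_pos: [0.4935, 0.123, 0.1248]
ee_rot: [0.925, 0.102, 0.363, -0.041]
force: [0.1, -0.5, -5.1]
opening: 0.0199
grip_force: 55.0
```

{"name": "arm_command", "arguments": {
  "deltas": [
    [-3.8,-0.7,-15.4,0,-0.057,0],
    [-3.8,-0.7,-15.4,0,-0.057,0],
    [-3.8,-0.7,-15.4,0,-0.057,0],
    [-3.8,-0.7,-15.4,0,-0.057,0],
    [-3.8,-0.7,-15.4,0,-0.057,0],
    [-3.8,-0.7,-15.4,0,-0.057,0],
    [-3.8,-0.7,-15.4,0,-0.057,0]
  ]
}}

```text
time_s: 12.3
tcp_pos: [0.4151, 0.11, 0.201]
ee_rot: [0.979, 0.108, 0.172, -0.02]
force: [-0.2, 0.4, -5.1]
opening: 0.0197
grip_force: 55.0
```

```bash
python3 - <<'E'
from h import *
D=np.diag([-1,-1,1]);s=sensors.read_state();print(s["force"],s["opening"])
plan([.37,-.10,.20],pose(20,.2,'rib')@D,12)
E
```

```text
[-0.1502  0.3641 -5.072 ] 0.019726652507905347
t 12.3 q [ 0.09 -0.47  1.89  0.05  1.38  1.44] tot 0.215
12 rows of [-6.9 16.3 -2.5] [-0.001  0.     0.002]
```

{"name": "arm_command", "arguments": {
  "deltas": [
    [-3.5,8,-1.2,0,0,0],
    [-6.9,16.3,-2.5,0,0,0.002],
    [-6.9,16.3,-2.5,0,0,0.002],
    [-6.9,16.3,-2.5,0,0,0.002],
    [-6.9,16.3,-2.5,0,0,0.002],
    [-6.9,16.3,-2.5,0,0,0.002],
    [-6.9,16.3,-2.5,0,0,0.002],
    [-6.9,16.3,-2.5,0,0,0.002]
  ]
}}

```text
time_s: 13.1
tcp_pos: [0.3872, -0.0225, 0.1983]
ee_rot: [0.98, 0.101, 0.173, -0.021]
force: [-0.1, 0.1, -5.9]
opening: 0.02
grip_force: 55.0
```

{"name": "arm_command", "arguments": {
  "deltas": [
    [-6.9,16.3,-2.5,0,0,0.002],
    [-6.9,16.3,-2.5,0,0,0.002],
    [-6.9,16.3,-2.5,0,0,0.002],
    [-6.9,16.3,-2.5,0,0,0.002],
    [-3.5,8,-1.2,0,0,0]
  ]
}}

```text
time_s: 13.6
tcp_pos: [0.3695, -0.1014, 0.1976]
ee_rot: [0.98, 0.096, 0.172, -0.021]
force: [0.8, 1.3, -5.7]
opening: 0.0198
grip_force: 55.0
```

```bash
python3 - <<'E'
from h import *
# block centre offset from TCP, in tool frame at grasp (block centre .571,.133,.040 ; grasp tcp .5788,.135,.0747)
D=np.diag([-1,-1,1]);Rg=Ro.from_quat([.925,.102,.3635,-.0415]).as_matrix()
off=Rg.T@(np.array([.5714,.133,.040])-np.array([.5789,.1349,.0747]));print("off",off)
print(Ro.from_matrix(Rg.T@pose(43,.22,'rib')@D).as_rotvec())
# tray: refine from top and scene means
T=np.array([[.4868,-.191],[.5287,-.2916],[.384,-.3507],[.3465,-.2483]]);S=np.array([[.4886,-.1829],[.5297,-.2831],[.388,-.3432],[.3475,-.2448]])
for A in(T,S):
    d=A[0]+A[1]-A[2]-A[3];print(A.mean(0),np.arctan2(d[1],d[0]))
Rr=Ro.from_euler('z',.385-.22).as_matrix()@Rg
c=np.r_[(T.mean(0)+S.mean(0))/2,0]
for h in(.06,.007): print("tcp for base at",h,c+[0,0,h]-Rr@off)
plan(c+[0,0,.075]-Rr@off,Rr,14)
E
```

```text
off [-0.0293  0.0003  0.0201]
[-0.0024  0.0013 -0.0013]
[ 0.4365 -0.2704] 0.3877447595605168
[ 0.4384 -0.2635] 0.4072792305893981
tcp for base at 0.06 [ 0.4446 -0.2638  0.0947]
tcp for base at 0.007 [ 0.4446 -0.2638  0.0417]
t 13.6 q [-0.67 -0.54  1.94  0.27  1.53  0.72] tot 0.199
14 rows of [-1.5 12.8  6.3] [ 0.007  0.028 -0.012]
```

{"name": "arm_command", "arguments": {
  "deltas": [
    [-0.8,6.4,3.2,0.004,0.014,-0.006],
    [-1.5,12.8,6.3,0.007,0.028,-0.012],
    [-1.5,12.8,6.3,0.007,0.028,-0.012],
    [-1.5,12.8,6.3,0.007,0.028,-0.012],
    [-1.5,12.8,6.3,0.007,0.028,-0.012],
    [-1.5,12.8,6.3,0.007,0.028,-0.012],
    [-1.5,12.8,6.3,0.007,0.028,-0.012],
    [-1.5,12.8,6.3,0.007,0.028,-0.012]
  ]
}}

```text
time_s: 14.4
tcp_pos: [0.4026, -0.1904, 0.1486]
ee_rot: [0.95, 0.143, 0.272, -0.049]
force: [0.7, 0.1, -5.6]
opening: 0.0197
grip_force: 55.0
```

{"name": "arm_command", "arguments": {
  "deltas": [
    [-1.5,12.8,6.3,0.007,0.028,-0.012],
    [-1.5,12.8,6.3,0.007,0.028,-0.012],
    [-1.5,12.8,6.3,0.007,0.028,-0.012],
    [-1.5,12.8,6.3,0.007,0.028,-0.012],
    [-1.5,12.8,6.3,0.007,0.028,-0.012],
    [-1.5,12.8,6.3,0.007,0.028,-0.012],
    [-0.7,6.4,3.1,0.003,0.014,-0.006],
    [0,0,0,0,0,0]
  ]
}}

```text
time_s: 15.2
tcp_pos: [0.4457, -0.2622, 0.1084]
ee_rot: [0.914, 0.18, 0.355, -0.074]
force: [1.2, -0.1, -5.4]
opening: 0.0194
grip_force: 55.0
```

```bash
python3 - <<'E'
from h import *
Rg=Ro.from_quat([.925,.102,.3635,-.0415]).as_matrix();Rr=Ro.from_euler('z',.393-.22).as_matrix()@Rg
off=np.array([-.0293,.0003,.0201]);s=sensors.read_state();R=Ro.from_quat(s["ee_rot"]).as_matrix()
print("block now",s["tcp_pos"]+R@off,s["force"],s["q"])
plan(np.array([.4375,-.267,.075])-Rr@off,Rr,3)
t=snapshot("top");w=snapshot("wrist");print(camera_params("wrist")["t"])
np.save("w3.npy",camera_params("wrist"),allow_pickle=True)
a=cv2.resize(t[150:290,330:480],None,fx=2.6,fy=2.6);b=w[:,:,:];H=400
cv2.imwrite("pics/p3.png",np.hstack([cv2.resize(t[170:280,370:480],(400,400)),cv2.resize(w[60:360,120:520],(400,400))])[:,:,::-1])
E
```

```text
block now [ 0.4383 -0.2653  0.0738] [ 1.1538 -0.1442 -5.3989] [-1.1352 -0.0803  1.9277  0.7657  1.3444 -0.1527]
t 15.2 q [-1.14 -0.08  1.93  0.77  1.34 -0.15] tot 0.002
3 rows of [-0.1  0.4 -0.7] [-0.001  0.002 -0.002]
[-0.4116  0.3564  0.158 ]
```

View pics/p3.png

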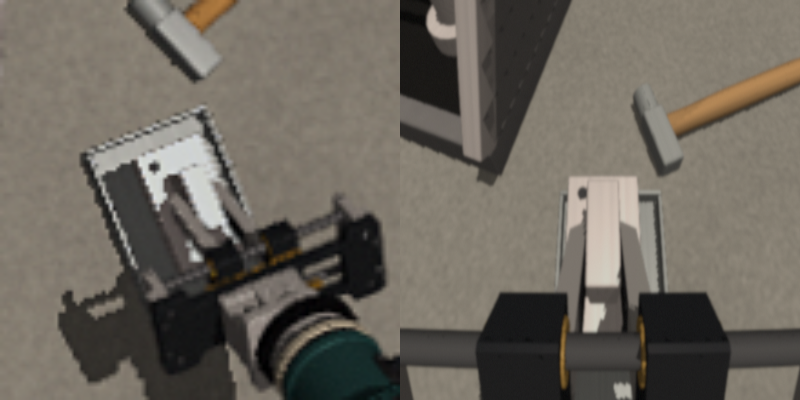

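The block is held level over the tray and aligned with it. The tray's centre is about 8 px (5 mm) to the right in the wrist view, at column 610 against 602. I shift 4 mm and lower.

{"name": "arm_command", "arguments": {
  "deltas": [
    [-4.1,2,4.4,0,0.002,0],
    [-8.2,2,8.8,0,0,0],
    [-8.2,0,8.8,0,0,0],
    [-8.2,0,8.8,0,0,0],
    [-6.8,0,7.3,0,0,0],
    [-4.1,0,4.4,0,0,0],
    [-2,0,2.2,0,0,0],
    [0,0,0,0,0,0]
  ]
}}

```text
time_s: 16.1
tcp_pos: [0.4472, -0.2647, 0.0482]
ee_rot: [0.914, 0.18, 0.357, -0.075]
force: [0.8, 0.1, -6.1]
opening: 0.02
grip_force: 55.0
```

```bash
python3 - <<'E'
from h import *
Rg=Ro.from_quat([.925,.102,.3635,-.0415]).as_matrix();Rr=Ro.from_euler('z',.393-.22).as_matrix()@Rg
off=np.array([-.0293,.0003,.0201]);s=sensors.read_state();R=Ro.from_quat(s["ee_rot"]).as_matrix()
print("block now",s["tcp_pos"]+R@off,s["force"],"down",R.T@[0,0,-1]);print(Ro.from_matrix(R.T@Rr).as_rotvec(), Ro.from_matrix(Rr@R.T).as_rotvec())
E
```

```text
block now [ 0.44   -0.2678  0.0136] [ 0.8422  0.1373 -6.1432] down [-0.6785  0.0077  0.7345]
[-0.0032  0.0034 -0.0039] [-0.0034 -0.0051  0.0007]
```

Now 9 mm to go, in fine steps.

{"name": "arm_command", "arguments": {
  "deltas": [
    [-1.4,0,1.5,-0.003,0.003,0],
    [-1.4,0,1.5,0,0,0],
    [-1,0,1.1,0,0,0],
    [-0.7,0,0.7,0,0,0],
    [0,0,0,0,0,0]
  ]
}}

```text
time_s: 16.6
tcp_pos: [0.4472, -0.2648, 0.042]
ee_rot: [0.913, 0.18, 0.358, -0.073]
force: [0.3, 0.3, -5.0]
opening: 0.0198
grip_force: 55.0
```

{"name": "arm_command", "arguments": {
  "deltas": [
    [-0.7,0,0.7,0,0,0],
    [-0.7,0,0.7,0,0,0],
    [0,0,0,0,0,0]
  ]
}}

```text
time_s: 16.9
tcp_pos: [0.4471, -0.2648, 0.0399]
ee_rot: [0.913, 0.18, 0.358, -0.073]
force: [-0.8, -0.5, -5.9]
opening: 0.0198
grip_force: 55.0
```

{"name": "arm_command", "arguments": {
  "deltas": [
    [-0.5,0,0.5,0,0,0],
    [-0.5,0,0.5,0,0,0],
    [0,0,0,0,0,0]
  ]
}}

```text
time_s: 17.2
tcp_pos: [0.4471, -0.2649, 0.0387]
ee_rot: [0.913, 0.18, 0.358, -0.073]
force: [1.7, -0.1, -5.1]
opening: 0.02
grip_force: 55.0
```

{"name": "arm_command", "arguments": {
  "deltas": [
    [-0.5,0,0.5,0,0,0],
    [-0.5,0,0.5,0,0,0],
    [0,0,0,0,0,0]
  ]
}}

```text
time_s: 17.5
tcp_pos: [0.4474, -0.265, 0.0386]
ee_rot: [0.913, 0.181, 0.359, -0.073]
force: [-5.3, 1.5, 2.9]
opening: 0.0198
grip_force: 55.0
```

{"name": "arm_command", "arguments": {
  "deltas": [
    [0,0,0,0,0,0],
    [0,0,0,0,0,0],
    [0,0,0,0,0,0]
  ],
  "newtons": 5
}}

```text
time_s: 17.8
tcp_pos: [0.4475, -0.2649, 0.0386]
ee_rot: [0.913, 0.181, 0.359, -0.073]
force: [-4.9, 1.8, 3.0]
opening: 0.0201
grip_force: 5.0
```

{"name": "arm_command", "arguments": {
  "deltas": [
    [0,0,0,0,0,0],
    [0,0,0,0,0,0],
    [0,0,0,0,0,0],
    [0,0,0,0,0,0],
    [0,0,-5,0,0,0],
    [0,0,-10,0,0,0]
  ],
  "fingers": 50
}}

```text
time_s: 18.4
tcp_pos: [0.4373, -0.2683, 0.0482]
ee_rot: [0.913, 0.18, 0.358, -0.074]
force: [-0.4, -0.9, 0.1]
opening: 0.0469
grip_force: 0.0
```

{"name": "arm_command", "arguments": {
  "deltas": [
    [0,0,-20,0,0,0],
    [0,0,-30,0,0,0],
    [0,0,-30,0,0,0],
    [0,0,-30,0,0,0],
    [0,0,0,0,0,0],
    [0,0,0,0,0,0]
  ]
}}

```text
time_s: 19.0
tcp_pos: [0.3683, -0.2983, 0.1291]
ee_rot: [0.913, 0.18, 0.358, -0.072]
force: [0.6, -0.3, 0.3]
opening: 0.0466
grip_force: 0.0
```

```bash
python3 - <<'E'
from h import *
s=sensors.read_state();print(s["force"],s["tcp_pos"])
w=snapshot("wrist");t=snapshot("top")
cv2.imwrite("pics/p4.png",np.hstack([cv2.resize(t[60:270,220:460],(400,350)),cv2.resize(w,(400,350))])[:,:,::-1])
E
```

```text
[ 0.5782 -0.2817  0.2709] [ 0.3683 -0.2983  0.1291]
```

View pics/p4.png

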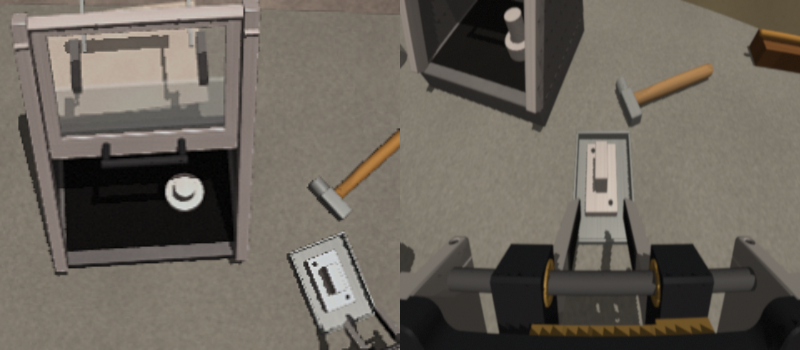

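The block lies flat and central in the tray, the sash is up, the round insert and mallet are where they were, and the gripper is clear. I hand it in.

```bash
python3 -c "
from cell import order
print(order.close_job())"
```

```text
the job is handed in; nothing more can be done
None
```

The sash is up at about 0.25 m and holding by itself, the ribbed insert lies flat in the steel tray, nothing else was touched, and the job was handed in at about 19 s; no verdict was returned.

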